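Spin a pen carousel past its scanner and stop it at the pointer

ROBOT

A 7-joint arm with a two-finger parallel gripper is mounted at the origin on the work surface. World frame = base frame: x ahead of the robot, y to its left, z up, the work surface at z = 0. Lengths are in m, angles in rad, forces in N, time in s.
With the tool pointing down it reaches from about 0.4 to 0.925 m from the base axis. Payload 5.6 kg.
Tool frame: the origin (TCP) lies midway between the tips of the shut fingers; the grasp point (between the pads) lies 19 mm behind it; z points along the fingers, y is the line along which they close (so a half turn about z gives the same grasp; the last joint's range is limited). The gripper opens to 85 mm and grips with 20 to 120 N. Pads are 22 mm wide; open, the fingers measure 114 mm over their backs; the gripper's body (76 mm by 85 mm) begins 54 mm behind the grasp point. The pads swing forward as they close: fully open they stand 13 mm farther back than shut.
Start: joints at [1.253, 0.468, -0.012, 1.603, 0.006, 1.071, -0.056], TCP at [0.176, -0.626, 0.231] pointing down, gripper open.
Joint ranges: [-2.53, 2.53], [-0.31, 2.02], [-1.57, 1.55], [0.28, 2.44], [-1.29, 4.43], [0.15, 1.84], [-2.92, 2.92]. Speed limits (rad/s): [2.57, 2.57, 3.14, 3.14, 3.14, 3.14, 3.14].

INTERFACE

Orientations are given as a rotation vector (axis times angle).
In Python, from workcell import readout, cams, workorder, models gives the robot as it stands. The module is installed in compiled form; this text tells all that it offers.
- The arm moves only by the tool send_rows, never from a script. Its argument "deltas" is a list of rows, each a list of 2 entries, a list of its own where there are three numbers: the shift along the tool's x, y, z as a fraction of full scale, then the turn about the tool's z as a fraction of full scale. In form: [[[tx, ty, tz], twist], ...]. A call has 1 to 12 rows; each row shifts and turns the commanded pose from where the row before left it, along the tool's axes as they then stand; what a row does not reach is not made up. Full scale, the value 1, is 25 mm for a shift and 0.1 rad for a turn. A row lasts 1/12 s, in which the tool goes at most 41.7 mm and 7.16 degrees, less where a joint would pass 70% of its speed; a pose out of reach is approached as far as the arm can. A call with a number of a shift or a turn outside -1 to 1 is refused whole. A call with a gripper value outside its range is refused whole. "grip" is the closure, from -1 (fully open) to 1 (shut), set as the call begins (left out, the last holds). The fingers move at their own pace and stop on an object; "squeeze" is the grip in N (left out, the last holds). Time passes only in rows, so rows that do not move let the fingers close. It gives the time, the measured TCP pose, the force, the opening and the grip force at its end, in the units of the state.
- readout.sense(): the state, without advancing time (a new reading comes with each control period).
- cams.get_image(name): name is "side" or "top" or "wrist"; returns a dict with "frame" (420x560x3 uint8, red, green, blue), "z_map" (420x560 float32, m along the optical axis (not along the pixel's ray), 0 where there is no reading), "intrinsics" (3x3 intrinsics, pixels), "rvec" (rotation vector, rad) and "tvec" (3), from world to camera coordinates, as OpenCV has them. Camera axes: x right, y down, z forward; pixel columns grow to the right and rows downward; lengths in m; the calibration is good to about 2 mm. A picture is of the moment at which its call begins.
- workorder.close_job(): hands the job in; it is judged then, once.
Trained networks look in the newest picture that a camera, given by its name, has taken for a name from the list of things; names that differ only in an ending like _2 or _b are one class to them, and where a whole thing is asked for, a point or a joint stands for the part that bears it (a point fixed in the world has none). Each returns a list of dicts, best first, with "score" (0 to 1); they miss things now and then, are a little off and sometimes report something else, mostly with a low value. They report only what shows in the picture. A call takes as long as a camera call.
- models.search_frame(thing, camera): "location" ([column, row] in pixels, amid what is visible of it).
- models.landmark_of(thing, camera): "location" ([column, row] in pixels: a listed point, or the origin of a listed thing).
The state is a dict: "time_s": time; "qpos": joint angles; "joint_velocities": joint speeds; "tau": joint torques, N m; "position": TCP position; "tcp_rot": TCP orientation; "ft_force": force on the tool from outside, world axes, zero at the start; "moment": the same for the moment, N m; "gripper_width": finger opening in m; "grip_force": force on a finger pad.
Only numpy, scipy, OpenCV 4.12 (cv2) and the standard library are available. Lean on these libraries where they do the work, as an engineer would, in place of code of your own. Each camera call takes 0.05 s, during which the arm holds its last target. There are 200 camera calls.

TASK

Scan the pens: using only the crank handle, bring the carousel up to 15 turns a minute anticlockwise seen from above (between 13 and 17 is good, never over 22) and keep it steadily there for at least five seconds without a break. Then stop it with the red cap right at the scanner's yellow pointer, let go of the crank and move the hand clear. Touch neither the disc with its caps nor the orange drag shoe, and leave the pen tray, the peg board and the oil bottle where they are.

Things in the scene. Friction and masses are not known exactly. Their poses are not given: they have to be found in the camera images.
- carousel (a joint): pen carousel's rotation about its upright axis relative to its fixed green stand, rad, growing anticlockwise seen from above, not wrapping. 0 and whole multiples of 6.283: red cap exactly at the pointer. 15 turns a minute = 1.57 rad/s; 13, 17, 22 are 1.36, 1.78, 2.30 rad/s. Moment of inertia nominally 0.077 kg m2 (hidden, within 40 percent), 6 kg
- crank (a joint): angle of the crank relative to the carousel, rad, anticlockwise positive, not wrapping. The crank drives the carousel only through a viscous oil coupling in the hub: torque 0.06 N m per rad/s of speed difference, either way. So the carousel lags a turning crank by an unknown slip, has a time constant of 0.9 to 1.7 s and runs on when the crank stops; a crank held still brakes it
- axis (a point): point on the carousel's upright axis 170 mm above the table, fixed to the stand. Its x axis points towards the scanner and its pointer. The stand is placed and turned differently each time
- grip (a point): point on the blue upright round crank handle's axis, 174 mm above the table. Handle: 30 mm diameter, from 144 to 196 mm up; circles the axis at 85 mm radius, endlessly both ways. Its sleeve spins freely, so a gripper holding it can keep its heading. The steel crank arm's top is at 142 mm; nothing else on the stand is higher
- index (a point): top centre of the red cap (22 mm diameter, 55 mm tall, top 120 mm above the table), on the carousel disc 115 mm from the axis; turns with the carousel. A red stripe on the disc runs from the hub to it
- mark (a point): where the red cap's top centre must stand to be at the pointer: 115 mm from the axis, in line with the fixed yellow pointer (20 mm wide, tip 160 mm from the axis, 113 mm above the table) on top of the white scanner box (110 mm tall, 200 to 250 mm from the axis)
- rack: the carousel disc: steel, 330 mm diameter, 15 mm thick, origin at the centre of its underside 50 mm above the table; carries 12 upright caps and barrels (black, white, one red; 16 to 22 mm diameter, tops up to 120 mm above the table) on a 115 mm radius, and the grey hub (64 mm diameter). Its x axis points to the red cap. Robot must not touch it
- shoe: orange drag shoe: 30 mm block of nominally 40 g (hidden) that slides up and down in a green cage on the stand and rests on the disc's rim 150 mm from the axis; not to be touched. With the bearing it brakes the turning carousel by a dry torque of nominally 0.05 N m (hidden, 0.03 to 0.08), plus 0.004 N m per rad/s. Origin: centre of its underside
- tray: bystander: black tray of pens, 150 x 220 x 30 mm, origin at the centre of its underside, lying on the table to the left
- pegboard: bystander: wooden board 160 x 200 mm, 20 mm thick, with wooden pegs and black caps up to 65 mm above the table, origin at the centre of its underside, to the right
- oil: bystander: small oil bottle with a red cap, 56 mm diameter, 110 mm tall, standing to the right of the carousel, origin at the centre of its underside

How it is judged:
By the outcome, as a careful person would: the job done as asked, in the order asked, and still so for the second after the job is handed in, with the robot touching nothing.
It also fails if it takes over 64 s, if anything falls off the work surface, if the arm or the gripper's body presses on something with over 40 N, if the wrist force passes 120 N, or if a joint passes its speed limit or range.

## Working session

There is one attempt and no reset: what is moved stays moved. The work goes in short steps, Python scripts to look and compute and a tool call to move; the robot and the scene stay as the last step left them, time stands still between calls to the robot, and variables do not carry over. Pictures are saved under pics/ and viewed, at most 10 in all, crops included, and the job is handed in when it is done.

Besides the shell and the picture viewer there is one more tool, called after ">>>" as name([rows], argument=value, ...), one row to a line, values as JSON. send_rows: Moves the arm, as the interface text tells. Shift numbers are shares of 25 mm and turn numbers shares of 0.1 rad, none past 1 either way. Its arguments: {"type":"object","properties":{"deltas":{"type":"array","items":{"type":"array"}},"grip":{"type":"number"},"squeeze":{"type":"number"}},"required":["deltas"]}

```bash
mkdir -p pics; cat > h.py <<'E'
import numpy as np, cv2
from workcell import readout, cams, workorder, models
def cam(n):
    d=cams.get_image(n); R,_=cv2.Rodrigues(np.array(d['rvec'],float)); d['R']=R; d['t']=np.array(d['tvec'],float).ravel(); d['K']=np.array(d['intrinsics'],float); return d
def ray(d,px):
    v=d['R'].T@np.linalg.inv(d['K'])@np.array([px[0],px[1],1.]); o=-d['R'].T@d['t']; return o,v
def atz(d,px,z):
    o,v=ray(d,px); return o+v*(z-o[2])/v[2]
def cloud(d):
    h,w=d['z_map'].shape; u,v=np.meshgrid(np.arange(w),np.arange(h)); Z=d['z_map']
    P=np.stack([u,v,np.ones_like(u)],-1)@np.linalg.inv(d['K']).T*Z[...,None]
    return (P-d['t'])@d['R']
def save(d,f,s=1): cv2.imwrite('pics/'+f,cv2.cvtColor(d['frame'],cv2.COLOR_RGB2BGR))
E
python3 - <<'E'
from h import *
Z=dict(axis=.17,grip=.174,index=.12,mark=.12,shoe=.065,oil=0,tray=0,pegboard=0)
for n in('top','side'):
    d=cam(n); save(d,n+'0.png'); print(n,-d['R'].T@d['t'])
    for k,z in Z.items():
        for r in models.landmark_of(k,n)[:2]: print(k,np.round(r['location'],1),round(r['score'],2),np.round(atz(d,r['location'],z),4))
s=readout.sense(); print(s)
E
```

```text
top [0.4159104  0.01244411 1.19131797]
axis [286.7 198.4] 0.69 [0.5737 0.0028 0.17  ]
grip [258.4 218.7] 0.48 [0.5209 0.075  0.174 ]
index [319.4 224.8] 0.86 [ 0.5099 -0.0851  0.12  ]
mark [297.7 160.8] 0.67 [ 0.6853 -0.0279  0.12  ]
oil [405.1 202.2] 0.8 [ 0.5883 -0.354   0.    ]
oil [272.7 257.8] 0.37 [0.4231 0.0427 0.    ]
tray [125.6 247. ] 0.78 [0.4551 0.4769 0.    ]
pegboard [456.  252.5] 0.71 [ 0.4381 -0.4988  0.    ]
side [0.48019393 0.76384502 0.8942964 ]
axis [277.4 195.6] 0.57 [ 0.5736 -0.0039  0.17  ]
grip [296.4 215.3] 0.66 [0.519  0.0633 0.174 ]
index [305.3 188.1] 0.79 [ 0.5071 -0.0971  0.12  ]
mark [239.1 202.4] 0.95 [ 0.6779 -0.0173  0.12  ]
shoe [329.5 239.3] 0.53 [0.4302 0.0338 0.065 ]
oil [274.7 228.2] 0.73 [ 0.586  -0.0458  0.    ]
oil [290.  160.7] 0.72 [ 0.5744 -0.3637  0.    ]
pegboard [329.4 138.7] 0.94 [ 0.4446 -0.5114 -0.    ]
{'time_s': 0.9, 'qpos': array([ 1.2530108 ,  0.46748038, -0.01159939,  1.60270805,  0.00600621,
        1.07141882, -0.05628021]), 'joint_velocities': array([-0.00086645,  0.000752  , -0.00172006,  0.00016879, -0.00106269,
        0.00014831,  0.00037794]), 'tau': array([ 2.96938388e-04, -5.32212532e+01,  2.20205029e-02, -2.51628059e+01,
        1.15781176e-02,  1.10751822e-03,  3.81470556e-06]), 'position': array([ 0.176327  , -0.62562442,  0.23129977]), 'tcp_rot': array([ 3.11197018e+00,  4.30195126e-01, -6.44923681e-05]), 'ft_force': array([-0.00269362, -0.13452994, -0.7656894 ]), 'moment': array([-0.06939811,  0.02236871, -0.03268826]), 'grip_force': 0.0, 'gripper_width': 0.08497857201439835}
```

View pics/top0.png

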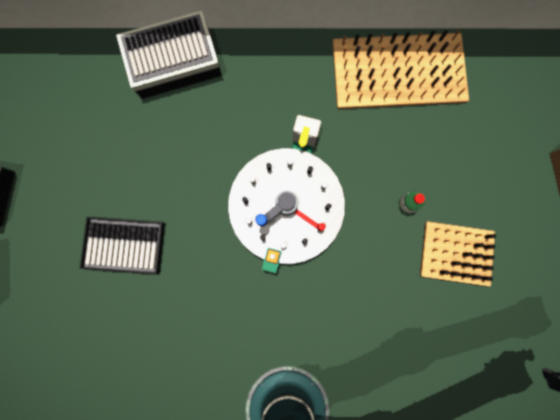

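View pics/side0.png

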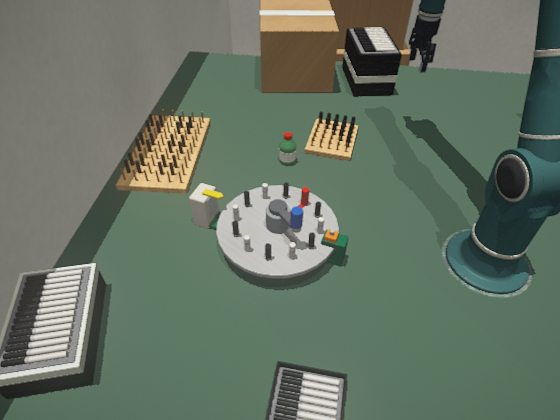

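```bash
python3 - <<'E'
from h import *
for n in('top','side'):
    d=cam(n);P=cloud(d); hsv=cv2.cvtColor(d['frame'],cv2.COLOR_RGB2HSV)
    H,S,V=hsv[...,0],hsv[...,1],hsv[...,2]; ok=d['z_map']>0
    blue=ok&(H>95)&(H<130)&(S>120)&(P[...,2]>.14)&(P[...,2]<.21)
    red=ok&((H<6)|(H>174))&(S>140)&(P[...,2]>.11)&(P[...,2]<.13)
    yel=ok&(H>20)&(H<35)&(S>120)&(P[...,2]>.10)&(P[...,2]<.13)
    ctr=ok&(P[...,2]>.10)&(P[...,2]<.12)
    for m,k in((blue,'blue'),(blue&(P[...,2]>.19),'bluetop'),(red,'red'),(yel,'yel')):
        if m.any():
            q=P[m]; print(n,k,m.sum(),q.mean(0).round(4),((q.min(0)+q.max(0))/2).round(4),np.ptp(q,axis=0).round(3))
    # disc rim fit
    m=ok&(P[...,2]>.058)&(P[...,2]<.072)&(np.hypot(P[...,0]-.573,P[...,1])<.19)
    q=P[m][:,:2].astype(np.float32); print('disc',m.sum(),q.min(0),q.max(0),P[m][:,2].mean(), cv2.minEnclosingCircle(q))
E
```

```text
top blue 97 [0.5164 0.0668 0.1951] [0.5157 0.0671 0.1893] [0.025 0.025 0.021]
top bluetop 90 [0.5171 0.0673 0.1958] [0.5157 0.0671 0.195 ] [0.025 0.025 0.01 ]
top red 57 [ 0.5299 -0.1744  0.1169] [ 0.5455 -0.2266  0.1168] [0.099 0.291 0.013]
top yel 125 [ 0.7544 -0.045   0.1156] [ 0.755  -0.0446  0.1137] [0.055 0.026 0.014]
disc 9006 [ 0.386484  -0.1612357] [0.7353831  0.16577098] 0.06478229430033051 ((0.5600765347480774, 0.0032091110479086637), 0.17601892352104187)
side blue 83 [0.5186 0.0706 0.196 ] [0.5188 0.0696 0.1928] [0.026 0.028 0.014]
side bluetop 81 [0.5184 0.0705 0.1962] [0.5188 0.0696 0.1951] [0.026 0.028 0.009]
side red 70 [ 0.5325 -0.178   0.116 ] [ 0.546  -0.2265  0.1168] [0.094 0.291 0.013]
side yel 121 [ 0.7565 -0.0453  0.1167] [ 0.757  -0.0458  0.1153] [0.055 0.031 0.009]
disc 6556 [ 0.39619625 -0.16272344] [0.73527837 0.16701175] 0.06611429255622621 ((0.5619382262229919, 0.008187713101506233), 0.17657752335071564)
```

```bash
cat >> h.py <<'E'
from scipy.optimize import least_squares
def redpts(d,A,rmax=.15):
    P=cloud(d); hsv=cv2.cvtColor(d['frame'],cv2.COLOR_RGB2HSV); H,S,V=[hsv[...,i] for i in range(3)]
    r=np.hypot(P[...,0]-A[0],P[...,1]-A[1])
    m=(d['z_map']>0)&((H<8)|(H>172))&(S>130)&(V>60)&(r<rmax)&(r>.03)&(P[...,2]>.05)&(P[...,2]<.135)
    return P[m]
E
python3 - <<'E'
from h import *
C=[]
for n in('top','side'):
    d=cam(n);P=cloud(d); g=np.hypot(P[...,0]-.572,P[...,1]-.002)
    m=((np.abs(P[...,2]-.066)<.012)&(g<.19)&(d['frame'].min(-1)>110)).astype(np.uint8)
    c=max(cv2.findContours(cv2.morphologyEx(m,cv2.MORPH_CLOSE,np.ones((5,5))),cv2.RETR_EXTERNAL,cv2.CHAIN_APPROX_NONE)[0],key=len)[:,0]
    q=np.array([atz(d,p,.065)[:2] for p in c])
    f=least_squares(lambda x:np.hypot(*(q-x[:2]).T)-x[2],[.572,.002,.165],loss='soft_l1',f_scale=.001)
    print(n,'axis',f.x.round(4),len(q)); A=f.x[:2]; C.append(A)
    R=redpts(d,A); cap=R[R[:,2]>.112]; print('cap',len(cap),((cap.min(0)+cap.max(0))/2).round(4),cap.mean(0).round(4))
    v=R[:,:2]-A; a=np.arctan2(v[:,1],v[:,0]);print('red ang',np.median(a).round(3),a.mean().round(3))
    hsv=cv2.cvtColor(d['frame'],cv2.COLOR_RGB2HSV);H,S=hsv[...,0],hsv[...,1]
    y=P[(H>20)&(H<35)&(S>120)&(P[...,2]>.10)&(P[...,2]<.13)&(g<.26)]; w=y[:,:2]-A
    print('ptr ang',np.arctan2(*(w.mean(0)[::-1])).round(4),'radii',np.hypot(*w.T).min().round(3),np.hypot(*w.T).max().round(3))
    b=P[(H>95)&(H<130)&(S>120)&(P[...,2]>.186)&(P[...,2]<.21)&(g<.13)]; bc=(b.min(0)+b.max(0))[:2]/2; print('handle',bc,np.hypot(*(bc-A)))
s=readout.sense(); R,_=cv2.Rodrigues(s['tcp_rot']); print(R.round(4),s['time_s'])
E
```

```text
top axis [0.572  0.0032 0.1625] 344
cap 42 [ 0.5053 -0.0895  0.1178] [ 0.5054 -0.0897  0.1192]
red ang -2.182 -2.182
ptr ang -0.258 radii 0.162 0.217
handle [0.51569008 0.06719552] 0.0852059033193641
side axis [0.5804 0.0174 0.1496] 541
cap 41 [ 0.5075 -0.0913  0.1181] [ 0.5073 -0.09    0.1198]
red ang -2.181 -2.179
ptr ang -0.3422 radii 0.158 0.217
handle [0.51876886 0.06950295] 0.08071140746737637
[[ 9.625e-01  2.712e-01 -0.000e+00]
 [ 2.712e-01 -9.625e-01 -1.000e-04]
 [-1.000e-04  1.000e-04 -1.000e+00]] 1.1
```

>>> send_rows([
  [[0, 0, 0], 0.92],
  [[0, 0, 0], 0.92],
  [[0, 0, 0], 0.91],
  [[0.9, -1, 0], 0],
  [[0.9, -1, 0], 0],
  [[0.9, -1, 0], 0],
  [[0.9, -1, 0], 0],
  [[0.9, -1, 0], 0],
  [[0.9, -1, 0], 0],
  [[0.9, -1, 0], 0],
  [[0.9, -1, 0], 0],
  [[0.9, -1, 0], 0],
], grip=-1, squeeze=25)

```text
time_s: 2.1
position: [0.3798, -0.3994, 0.2316]
tcp_rot: [3.141, -0.001, 0.001]
ft_force: [-0.2, 0.0, -0.9]
gripper_width: 0.0847
grip_force: 0.0
```

>>> send_rows([
  [[0.46, -1, 0], 0],
  [[0.46, -1, 0], 0],
  [[0.46, -1, 0], 0],
  [[0.46, -1, 0], 0],
  [[0.46, -1, 0], 0],
  [[0.46, -1, 0], 0],
  [[0.46, -1, 0], 0],
  [[0.46, -1, 0], 0],
  [[0.46, -1, 0], 0],
  [[0.46, -1, 0], 0],
  [[0.46, -1, 0], 0],
  [[0.46, -1, 0], 0],
])

```text
time_s: 3.1
position: [0.5174, -0.0995, 0.2315]
tcp_rot: [3.141, -0.001, 0.001]
ft_force: [0.8, -0.4, -0.1]
gripper_width: 0.0857
grip_force: 0.0
```

>>> send_rows([
  [[0, -0.96, 0], 0],
  [[0, -0.96, 0], 0],
  [[0, -0.96, 0], 0],
  [[0, -0.96, 0], 0],
  [[0, -0.96, 0], 0],
  [[0, -0.96, 0], 0],
  [[0, -0.96, 0], 0],
  [[0, 0, 0], 0],
])

```text
time_s: 3.77
position: [0.5167, 0.073, 0.2317]
tcp_rot: [-3.139, -0.011, -0.001]
ft_force: [0.4, -0.1, 0.2]
gripper_width: 0.0854
grip_force: 0.0
```

```bash
python3 - <<'E'
from h import *
d=cam('wrist'); save(d,'w1.png'); P=cloud(d); hsv=cv2.cvtColor(d['frame'],cv2.COLOR_RGB2HSV);H,S=hsv[...,0],hsv[...,1]
b=P[(H>95)&(H<130)&(S>120)&(P[...,2]>.186)&(P[...,2]<.21)]
if len(b): print('handle',(b.min(0)+b.max(0))/2,len(b),np.ptp(b,axis=0))
s=readout.sense(); print(s['position'],s['qpos'].round(2))
E
```

```text
handle [0.51892663 0.0680438  0.19198786] 2157 [0.02942066 0.0281173  0.01186209]
[0.51684742 0.07014976 0.2315187 ] [ 0.1   0.28 -0.35  1.9   0.11  0.98 -1.87]
```

View pics/w1.png

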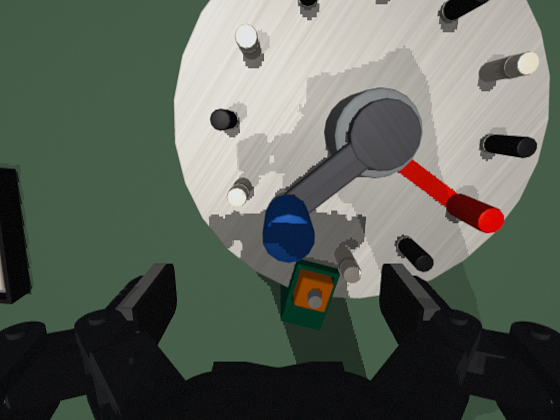

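>>> send_rows([
  [[0.04, 0.06, 0.7], 0],
  [[0, 0, 0.8], 0],
  [[0, 0, 0.8], 0],
  [[0, 0, 0.7], 0],
  [[0, 0, 0], 0],
])

```text
time_s: 4.23
position: [0.5158, 0.0639, 0.1531]
tcp_rot: [3.14, -0.003, -0.01]
ft_force: [-1.0, -0.2, 0.1]
gripper_width: 0.0857
grip_force: 0.0
```

>>> send_rows([
  [[0, 0, 0], 0],
  [[0, 0, 0], 0],
  [[0, 0, 0], 0],
  [[0, 0, 0], 0],
  [[0, 0, 0], 0],
  [[0, 0, 0], 0],
], grip=1, squeeze=25)

```text
time_s: 4.73
position: [0.5185, 0.0661, 0.1572]
tcp_rot: [-3.141, 0.0, -0.002]
ft_force: [-0.7, 2.2, 4.0]
gripper_width: 0.0294
grip_force: 27.3
```

```bash
python3 - <<'E'
from h import *
s=readout.sense(); print(s['position'],s['gripper_width'],s['grip_force'],s['ft_force'],s['time_s'])
d=cam('wrist');save(d,'w2.png'); P=cloud(d)
A=np.array([.573,.0035])
def ang(n,d):
    R=redpts(d,A); v=R[:,:2]-A; a=np.arctan2(v[:,1],v[:,0]); print(n,len(R),np.median(a).round(4),np.hypot(*v.T).max().round(3))
ang('wrist',d)
# hub top: grey at z .142
for n in('top','side'): ang(n,cam(n))
E
```

```text
[0.51852362 0.06607111 0.15719063] 0.02935225723842755 27.30299860239029 [-0.66306281  2.24217749  4.02514679] 4.7333
wrist 4008 -2.1872 0.145
top 144 -2.1952 0.123
side 26 -2.2523 0.117
```

View pics/w2.png

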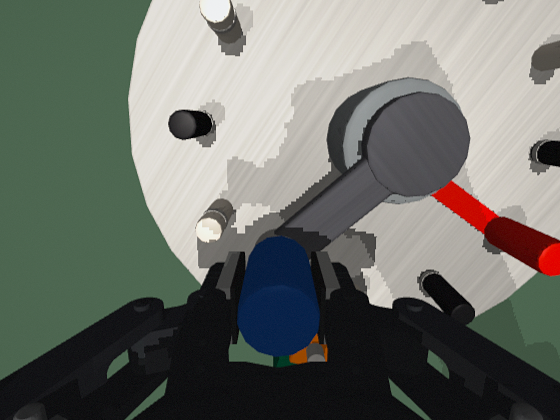

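```bash
cat > gen.py <<'E'
import json,sys,numpy as np
R0=.085
def gen(speeds,save=True):
    s=json.load(open('st.json')); p=np.array(s['p']); th=s['th']; A=np.array(s['A']); rows=[]
    for w in speeds:
        th+=w; q=A+R0*np.array([np.cos(th),np.sin(th)]); d=q-p
        t=[round(d[0]/.025,2),round(-d[1]/.025,2)]; p=p+np.array([t[0],-t[1]])*.025
        rows.append([[t[0],t[1],0],0])
    s.update(p=p.tolist(),th=th); 
    if save: json.dump(s,open('st.json','w'))
    print(json.dumps(rows),'end',p.round(4),'th',round(th,3))
E
python3 - <<'E'
from h import *; import json
from gen import gen
d=cam('wrist'); P=cloud(d); f=d['frame'].astype(int)
g=(np.abs(P[...,2]-.142)<.006)&(f.max(-1)<120)&(np.ptp(f,axis=-1)<25)&(np.hypot(P[...,0]-.573,P[...,1]-.0035)<.05)
m=cv2.morphologyEx(g.astype(np.uint8),cv2.MORPH_OPEN,np.ones((61,61)))
q=P[(m>0)]; print(len(q),((q.min(0)+q.max(0))/2).round(4),np.ptp(q,axis=0).round(4),q.mean(0).round(4))
A=np.array([.573,.0035]); R=redpts(d,A); 
p=readout.sense()['position'][:2]; json.dump(dict(p=p.tolist(),th=float(np.arctan2(p[1]-A[1],p[0]-A[0])),A=A.tolist()),open('st.json','w'))
gen([.05,.1,.15]+[.2]*9)
E
```

```text
Traceback (most recent call last):
ValueError: zero-size array to reduction operation minimum which has no identity
```

```bash
python3 - <<'E'
from h import *; import json
from gen import gen
d=cam('wrist'); P=cloud(d)
c=cv2.HoughCircles(cv2.cvtColor(d['frame'],cv2.COLOR_RGB2GRAY),cv2.HOUGH_GRADIENT,1,40,param1=80,param2=20,minRadius=42,maxRadius=62)
for x,y,r in ([] if c is None else c[0][:4]): print(x,y,r,P[int(y),int(x)].round(4))
print(P[145,416],d['frame'][145,416])
A=np.array([.573,.0035])
p=readout.sense()['position'][:2]; json.dump(dict(p=p.tolist(),th=float(np.arctan2(p[1]-A[1],p[0]-A[0])),A=A.tolist()),open('st.json','w'))
gen([.05,.1,.15]+[.2]*9)
E
```

```text
408.5 139.5 60.3 [0.5758 0.0082 0.1423]
[0.57311202 0.00428422 0.14236543] [84 84 87]
[[[-0.17, 0.06, 0], 0], [[-0.24, 0.25, 0], 0], [[-0.3, 0.41, 0], 0], [[-0.3, 0.61, 0], 0], [[-0.17, 0.65, 0], 0], [[-0.03, 0.68, 0], 0], [[0.09, 0.67, 0], 0], [[0.23, 0.64, 0], 0], [[0.35, 0.58, 0], 0], [[0.46, 0.5, 0], 0], [[0.55, 0.4, 0], 0], [[0.62, 0.28, 0], 0]] end [ 0.5457 -0.077 ] th 4.386
```

>>> send_rows([
  [[-0.17, 0.06, 0], 0],
  [[-0.24, 0.25, 0], 0],
  [[-0.3, 0.41, 0], 0],
  [[-0.3, 0.61, 0], 0],
  [[-0.17, 0.65, 0], 0],
  [[-0.03, 0.68, 0], 0],
  [[0.09, 0.67, 0], 0],
  [[0.23, 0.64, 0], 0],
  [[0.35, 0.58, 0], 0],
  [[0.46, 0.5, 0], 0],
  [[0.55, 0.4, 0], 0],
  [[0.62, 0.28, 0], 0],
])

```text
time_s: 5.98
position: [0.5445, -0.0786, 0.1567]
tcp_rot: [-3.141, 0.004, 0.002]
ft_force: [0.2, 2.4, 5.4]
gripper_width: 0.0294
grip_force: 27.7
```

```bash
cat >> h.py <<'E'
import json
def meas(n='top',A=(.573,.0035)):
    t=readout.sense()['time_s']; d=cam(n); R=redpts(d,A); v=R[:,:2]-np.array(A); a=np.arctan2(v[:,1],v[:,0])
    if len(a): 
        z=np.exp(1j*a).mean(); print(n,'t',round(t,3),'n',len(a),'ang-from-pointer',round(float((np.angle(z)+.258)%(2*np.pi)),3),'spread',round(float(abs(z)),4),'rmax',np.hypot(*v.T).max().round(3))
    else: print(n,t,'none')
E
python3 - <<'E'
from h import *
from gen import gen
s=readout.sense(); print(s['position'],s['ft_force'],s['gripper_width'],s['grip_force'])
meas('top'); gen([.2]*12)
E
```

```text
[ 0.54445407 -0.07856073  0.156709  ] [0.1804322  2.42922979 5.43340237] 0.02941796992238407 27.714943885803223
top 5.9833 none
[[[0.66, 0.15, 0], 0], [[0.68, 0.02, 0], 0], [[0.67, -0.12, 0], 0], [[0.63, -0.25, 0], 0], [[0.57, -0.36, 0], 0], [[0.49, -0.48, 0], 0], [[0.38, -0.56, 0], 0], [[0.26, -0.63, 0], 0], [[0.14, -0.66, 0], 0], [[-0.01, -0.68, 0], 0], [[-0.13, -0.67, 0], 0], [[-0.27, -0.62, 0], 0]] end [0.6475 0.0445] th 6.786
```

>>> send_rows([
  [[0.66, 0.15, 0], 0],
  [[0.68, 0.02, 0], 0],
  [[0.67, -0.12, 0], 0],
  [[0.63, -0.25, 0], 0],
  [[0.57, -0.36, 0], 0],
  [[0.49, -0.48, 0], 0],
  [[0.38, -0.56, 0], 0],
  [[0.26, -0.63, 0], 0],
  [[0.14, -0.66, 0], 0],
  [[-0.01, -0.68, 0], 0],
  [[-0.13, -0.67, 0], 0],
  [[-0.27, -0.62, 0], 0],
])

```text
time_s: 7.03
position: [0.6483, 0.0446, 0.1575]
tcp_rot: [-3.14, 0.001, -0.006]
ft_force: [2.6, 0.8, 5.0]
gripper_width: 0.0296
grip_force: 27.4
```

```bash
python3 - <<'E'
from h import *
from gen import gen
s=readout.sense(); print(s['position'],s['ft_force'])
meas('wrist'); gen([.2]*12)
E
```

```text
[0.64832591 0.0445715  0.15752043] [2.56837575 0.83090971 5.00724294]
wrist t 7.033 n 4097 ang-from-pointer 6.245 spread 0.9973 rmax 0.124
[[[-0.38, -0.56, 0], 0], [[-0.49, -0.47, 0], 0], [[-0.58, -0.37, 0], 0], [[-0.63, -0.24, 0], 0], [[-0.67, -0.11, 0], 0], [[-0.68, 0.02, 0], 0], [[-0.66, 0.16, 0], 0], [[-0.61, 0.28, 0], 0], [[-0.55, 0.4, 0], 0], [[-0.46, 0.5, 0], 0], [[-0.35, 0.59, 0], 0], [[-0.22, 0.64, 0], 0]] end [0.4905 0.0235] th 9.186
```

>>> send_rows([
  [[-0.38, -0.56, 0], 0],
  [[-0.49, -0.47, 0], 0],
  [[-0.58, -0.37, 0], 0],
  [[-0.63, -0.24, 0], 0],
  [[-0.67, -0.11, 0], 0],
  [[-0.68, 0.02, 0], 0],
  [[-0.66, 0.16, 0], 0],
  [[-0.61, 0.28, 0], 0],
  [[-0.55, 0.4, 0], 0],
  [[-0.46, 0.5, 0], 0],
  [[-0.35, 0.59, 0], 0],
  [[-0.22, 0.64, 0], 0],
])

```text
time_s: 8.08
position: [0.4901, 0.0209, 0.1566]
tcp_rot: [3.141, -0.002, 0.005]
ft_force: [9.2, -2.0, -4.2]
gripper_width: 0.029
grip_force: 26.8
```

```bash
python3 - <<'E'
from h import *
from gen import gen
s=readout.sense(); print(s['position'],s['ft_force'])
meas('top'); gen([.2]*12)
E
```

```text
[0.49009348 0.02091913 0.15655495] [ 9.23199023 -1.95945202 -4.19976647]
top t 8.083 n 99 ang-from-pointer 1.633 spread 0.9991 rmax 0.12
[[[-0.1, 0.67, 0], 0], [[0.05, 0.68, 0], 0], [[0.17, 0.65, 0], 0], [[0.3, 0.61, 0], 0], [[0.42, 0.54, 0], 0], [[0.52, 0.44, 0], 0], [[0.59, 0.33, 0], 0], [[0.65, 0.21, 0], 0], [[0.67, 0.07, 0], 0], [[0.68, -0.06, 0], 0], [[0.65, -0.2, 0], 0], [[0.6, -0.32, 0], 0]] end [ 0.6205 -0.067 ] th 11.586
```

```bash
cat > model.py <<'E'
import numpy as np
from scipy.optimize import least_squares
# log: list of (duration, crank rad/s) ; simulate carousel from rest
def sim(J,D,prof,w=0,th=0,dt=1/240,stop=True):
    out=[(th,w)]
    for dur,wc in prof:
        for _ in range(max(1,round(dur/dt))):
            T=.06*(wc-w)-.004*w
            if abs(w)<1e-9 and abs(T)<=D: a=0
            else:
                s=np.sign(w) if abs(w)>1e-9 else np.sign(T); a=(T-s*D)/J
            w2=w+a*dt
            if w*w2<0: w2=0
            w=w2; th+=w*dt
        out.append((th,w))
    return out
def rows(sp): return [(1/12,x*12) for x in sp]
P=rows([.05,.1,.15]+[.2]*9)+[(.05,0)]+rows([.2]*12)+[(.05,0)]+rows([.2]*12)
E
python3 - <<'E'
from model import *
def f(x):
    o=sim(x[0],x[1],P); return [o[25+0][0]-1.886,o[-1][0]-3.557]
for x0 in([.077,.05],[.06,.03],[.1,.06]):
    r=least_squares(f,x0,bounds=([.04,.02],[.12,.09]),diff_step=1e-2); o=sim(*r.x,P); print(r.x,r.cost,o[25],o[-1],'steady',(.06*2.4-r.x[1])/.064)
E
```

```text
[0.06334886 0.02543071] 5.003129265143882e-19 (np.float64(1.8860000007679605), np.float64(1.5402609841704236)) (np.float64(3.5570000006409854), np.float64(1.7043921083733458)) steady 1.8526451026722608
[0.06334886 0.02543071] 1.2819798957309851e-18 (np.float64(1.8860000012299056), np.float64(1.5402609842830604)) (np.float64(3.557000001025325), np.float64(1.7043921082101734)) steady 1.8526451021785917
[0.06334886 0.02543071] 2.2969377764570113e-18 (np.float64(1.8860000016433298), np.float64(1.5402609843872135)) (np.float64(3.5570000013759877), np.float64(1.704392108072017)) steady 1.8526451017497685
```

```bash
python3 - <<'E'
import json
from gen import gen
s=json.load(open('st.json')); s['p']=[.4905,.0235]; s['th']=9.186; json.dump(s,open('st.json','w'))
gen([.19]+[.18]*11)
E
```

```text
[[[-0.1, 0.63, 0], 0], [[0.03, 0.61, 0], 0], [[0.13, 0.6, 0], 0], [[0.24, 0.56, 0], 0], [[0.34, 0.51, 0], 0], [[0.42, 0.45, 0], 0], [[0.49, 0.36, 0], 0], [[0.55, 0.26, 0], 0], [[0.59, 0.17, 0], 0], [[0.61, 0.05, 0], 0], [[0.61, -0.06, 0], 0], [[0.59, -0.16, 0], 0]] end [ 0.603 -0.076] th 11.356
```

>>> send_rows([
  [[-0.1, 0.63, 0], 0],
  [[0.03, 0.61, 0], 0],
  [[0.13, 0.6, 0], 0],
  [[0.24, 0.56, 0], 0],
  [[0.34, 0.51, 0], 0],
  [[0.42, 0.45, 0], 0],
  [[0.49, 0.36, 0], 0],
  [[0.55, 0.26, 0], 0],
  [[0.59, 0.17, 0], 0],
  [[0.61, 0.05, 0], 0],
  [[0.61, -0.06, 0], 0],
  [[0.59, -0.16, 0], 0],
])

```text
time_s: 9.13
position: [0.6024, -0.079, 0.1571]
tcp_rot: [3.141, -0.005, -0.001]
ft_force: [-0.1, -1.2, 7.7]
gripper_width: 0.0291
grip_force: 27.8
```

```bash
python3 - <<'E'
from h import *
from gen import gen
s=readout.sense(); print(s['position'],s['ft_force'])
meas('top'); gen([.18]*12)
E
```

```text
[ 0.60236027 -0.07896515  0.15707298] [-0.13469486 -1.20125144  7.69144079]
top t 9.133 n 130 ang-from-pointer 3.244 spread 0.9988 rmax 0.126
[[[0.55, -0.26, 0], 0], [[0.49, -0.36, 0], 0], [[0.42, -0.45, 0], 0], [[0.34, -0.51, 0], 0], [[0.24, -0.56, 0], 0], [[0.13, -0.6, 0], 0], [[0.03, -0.61, 0], 0], [[-0.09, -0.6, 0], 0], [[-0.19, -0.58, 0], 0], [[-0.29, -0.54, 0], 0], [[-0.39, -0.48, 0], 0], [[-0.46, -0.39, 0], 0]] end [0.6225 0.0725] th 13.516
```

>>> send_rows([
  [[0.55, -0.26, 0], 0],
  [[0.49, -0.36, 0], 0],
  [[0.42, -0.45, 0], 0],
  [[0.34, -0.51, 0], 0],
  [[0.24, -0.56, 0], 0],
  [[0.13, -0.6, 0], 0],
  [[0.03, -0.61, 0], 0],
  [[-0.09, -0.6, 0], 0],
  [[-0.19, -0.58, 0], 0],
  [[-0.29, -0.54, 0], 0],
  [[-0.39, -0.48, 0], 0],
  [[-0.46, -0.39, 0], 0],
])

```text
time_s: 10.18
position: [0.6219, 0.0731, 0.1572]
tcp_rot: [-3.14, -0.0, -0.002]
ft_force: [0.8, 0.8, 5.5]
gripper_width: 0.0293
grip_force: 27.6
```

```bash
python3 - <<'E'
from gen import gen
gen([.18]*12)
E
```

```text
[[[-0.53, -0.31, 0], 0], [[-0.57, -0.21, 0], 0], [[-0.6, -0.11, 0], 0], [[-0.62, 0.01, 0], 0], [[-0.6, 0.11, 0], 0], [[-0.57, 0.22, 0], 0], [[-0.52, 0.32, 0], 0], [[-0.45, 0.41, 0], 0], [[-0.38, 0.48, 0], 0], [[-0.28, 0.54, 0], 0], [[-0.18, 0.58, 0], 0], [[-0.08, 0.61, 0], 0]] end [0.488  0.0062] th 15.676
```

>>> send_rows([
  [[-0.53, -0.31, 0], 0],
  [[-0.57, -0.21, 0], 0],
  [[-0.6, -0.11, 0], 0],
  [[-0.62, 0.01, 0], 0],
  [[-0.6, 0.11, 0], 0],
  [[-0.57, 0.22, 0], 0],
  [[-0.52, 0.32, 0], 0],
  [[-0.45, 0.41, 0], 0],
  [[-0.38, 0.48, 0], 0],
  [[-0.28, 0.54, 0], 0],
  [[-0.18, 0.58, 0], 0],
  [[-0.08, 0.61, 0], 0],
])

```text
time_s: 11.18
position: [0.4881, 0.0043, 0.1566]
tcp_rot: [-3.141, 0.002, -0.006]
ft_force: [9.7, -0.6, -4.9]
gripper_width: 0.0293
grip_force: 26.7
```

```bash
python3 - <<'E'
from h import *
from gen import gen
from model import *
meas('top'); gen([.18]*12)
E
```

```text
top t 11.183 n 123 ang-from-pointer 0.1 spread 0.9992 rmax 0.119
[[[0.04, 0.61, 0], 0], [[0.14, 0.6, 0], 0], [[0.25, 0.55, 0], 0], [[0.34, 0.51, 0], 0], [[0.43, 0.43, 0], 0], [[0.5, 0.36, 0], 0], [[0.56, 0.25, 0], 0], [[0.59, 0.16, 0], 0], [[0.61, 0.04, 0], 0], [[0.61, -0.07, 0], 0], [[0.58, -0.17, 0], 0], [[0.55, -0.27, 0], 0]] end [ 0.618  -0.0688] th 17.836
```

>>> send_rows([
  [[0.04, 0.61, 0], 0],
  [[0.14, 0.6, 0], 0],
  [[0.25, 0.55, 0], 0],
  [[0.34, 0.51, 0], 0],
  [[0.43, 0.43, 0], 0],
  [[0.5, 0.36, 0], 0],
  [[0.56, 0.25, 0], 0],
  [[0.59, 0.16, 0], 0],
  [[0.61, 0.04, 0], 0],
  [[0.61, -0.07, 0], 0],
  [[0.58, -0.17, 0], 0],
  [[0.55, -0.27, 0], 0],
])

```text
time_s: 12.23
position: [0.6178, -0.0718, 0.1572]
tcp_rot: [3.141, -0.005, 0.0]
ft_force: [1.2, -2.0, 7.0]
gripper_width: 0.0294
grip_force: 27.7
```

```bash
python3 - <<'E'
from gen import gen
gen([.18]*12);gen([.18]*12)
E
```

```text
[[[0.49, -0.37, 0], 0], [[0.41, -0.45, 0], 0], [[0.33, -0.52, 0], 0], [[0.22, -0.57, 0], 0], [[0.13, -0.59, 0], 0], [[0.01, -0.62, 0], 0], [[-0.09, -0.6, 0], 0], [[-0.2, -0.58, 0], 0], [[-0.31, -0.53, 0], 0], [[-0.39, -0.47, 0], 0], [[-0.47, -0.39, 0], 0], [[-0.53, -0.3, 0], 0]] end [0.608 0.081] th 19.996
[[[-0.58, -0.2, 0], 0], [[-0.6, -0.09, 0], 0], [[-0.61, 0.01, 0], 0], [[-0.6, 0.13, 0], 0], [[-0.57, 0.23, 0], 0], [[-0.51, 0.32, 0], 0], [[-0.45, 0.42, 0], 0], [[-0.37, 0.49, 0], 0], [[-0.27, 0.54, 0], 0], [[-0.18, 0.59, 0], 0], [[-0.06, 0.61, 0], 0], [[0.05, 0.61, 0], 0]] end [ 0.4892 -0.0105] th 22.156
```

>>> send_rows([
  [[0.49, -0.37, 0], 0],
  [[0.41, -0.45, 0], 0],
  [[0.33, -0.52, 0], 0],
  [[0.22, -0.57, 0], 0],
  [[0.13, -0.59, 0], 0],
  [[0.01, -0.62, 0], 0],
  [[-0.09, -0.6, 0], 0],
  [[-0.2, -0.58, 0], 0],
  [[-0.31, -0.53, 0], 0],
  [[-0.39, -0.47, 0], 0],
  [[-0.47, -0.39, 0], 0],
  [[-0.53, -0.3, 0], 0],
])

```text
time_s: 13.23
position: [0.6068, 0.0814, 0.157]
tcp_rot: [-3.14, -0.001, -0.0]
ft_force: [-0.1, 0.0, 6.0]
gripper_width: 0.0292
grip_force: 27.7
```

>>> send_rows([
  [[-0.58, -0.2, 0], 0],
  [[-0.6, -0.09, 0], 0],
  [[-0.61, 0.01, 0], 0],
  [[-0.6, 0.13, 0], 0],
  [[-0.57, 0.23, 0], 0],
  [[-0.51, 0.32, 0], 0],
  [[-0.45, 0.42, 0], 0],
  [[-0.37, 0.49, 0], 0],
  [[-0.27, 0.54, 0], 0],
  [[-0.18, 0.59, 0], 0],
  [[-0.06, 0.61, 0], 0],
  [[0.05, 0.61, 0], 0],
])

```text
time_s: 14.23
position: [0.4892, -0.012, 0.1566]
tcp_rot: [-3.14, 0.002, -0.005]
ft_force: [7.6, 1.9, -2.0]
gripper_width: 0.0294
grip_force: 26.8
```

```bash
cat > fit.py <<'E'
from model import *
c=[(.05,0)]; r=rows([.18]*12)
PROF=P+c+rows([.19]+[.18]*11)+c+r+r+c+r+r+r
def fit(M,PR=PROF):
    tt=np.cumsum([0]+[p[0] for p in PR])
    def f(x):
        o=sim(x[0],x[1],PR); return [np.interp(t,tt,[q[0] for q in o])-a for t,a in M]
    best=least_squares(f,[.063,.03],bounds=([.04,.02],[.12,.09]),diff_step=1e-2,x_scale=[.05,.03])
    return best,sim(*best.x,PR)
E
python3 - <<'E'
from h import *
from gen import gen
meas('top'); gen([.18]*12)
E
```

```text
top t 14.233 n 45 ang-from-pointer 4.752 spread 0.999 rmax 0.123
[[[0.15, 0.59, 0], 0], [[0.26, 0.55, 0], 0], [[0.35, 0.5, 0], 0], [[0.44, 0.43, 0], 0], [[0.5, 0.34, 0], 0], [[0.56, 0.25, 0], 0], [[0.6, 0.14, 0], 0], [[0.61, 0.04, 0], 0], [[0.6, -0.08, 0], 0], [[0.59, -0.18, 0], 0], [[0.54, -0.29, 0], 0], [[0.48, -0.37, 0], 0]] end [ 0.6312 -0.0585] th 24.316
```

>>> send_rows([
  [[0.15, 0.59, 0], 0],
  [[0.26, 0.55, 0], 0],
  [[0.35, 0.5, 0], 0],
  [[0.44, 0.43, 0], 0],
  [[0.5, 0.34, 0], 0],
  [[0.56, 0.25, 0], 0],
  [[0.6, 0.14, 0], 0],
  [[0.61, 0.04, 0], 0],
  [[0.6, -0.08, 0], 0],
  [[0.59, -0.18, 0], 0],
  [[0.54, -0.29, 0], 0],
  [[0.48, -0.37, 0], 0],
])

```text
time_s: 15.28
position: [0.6318, -0.0617, 0.1571]
tcp_rot: [3.14, -0.005, 0.001]
ft_force: [1.1, -1.8, 7.5]
gripper_width: 0.0295
grip_force: 27.7
```

```bash
python3 - <<'E'
from fit import *
from gen import gen
PR=PROF+c+r
T0=4.983
two=2*np.pi; M=[(t-T0,a+1.924) for t,a in((7.033,-.038),(8.083,1.633),(9.133,3.244),(11.183,.1+two),(14.233,4.752+two))]
b,o=fit(M,PR); print(b.x,b.fun.round(3)); th,w=o[-1]; th-=1.924; print('now',th,w,'rel',th%two)
J,D=b.x
for n in range(0,26,2):
    q=sim(J,D,rows([.18]*n+[.13,.08,.04]+[0]*24),w,th); print(n,round(q[-1][0]/two,3),round((q[-1][0]-2*two)/1,3),round(q[-1][1],3))
gen([.18]*12,save=False)
E
```

```text
[0.05790147 0.02948407] [ 0.012 -0.018  0.015 -0.008  0.003]
now 12.608976485529173 1.5269177172131585 rel 0.04260587117000014
0 2.157 0.988 0.0
2 2.198 1.247 0.0
4 2.24 1.507 0.0
6 2.281 1.767 0.0
8 2.323 2.027 0.0
10 2.364 2.287 0.0
12 2.405 2.547 0.0
14 2.447 2.808 0.0
16 2.488 3.068 0.0
18 2.53 3.329 0.0
20 2.571 3.589 0.0
22 2.613 3.85 0.0
24 2.654 4.11 0.0
[[[0.4, -0.46, 0], 0], [[0.32, -0.52, 0], 0], [[0.22, -0.57, 0], 0], [[0.11, -0.6, 0], 0], [[0.01, -0.61, 0], 0], [[-0.11, -0.6, 0], 0], [[-0.21, -0.58, 0], 0], [[-0.31, -0.52, 0], 0], [[-0.4, -0.47, 0], 0], [[-0.48, -0.38, 0], 0], [[-0.53, -0.29, 0], 0], [[-0.58, -0.19, 0], 0]] end [0.5922 0.0862] th 26.476
```

>>> send_rows([
  [[0.4, -0.46, 0], 0],
  [[0.32, -0.52, 0], 0],
  [[0.22, -0.57, 0], 0],
  [[0.11, -0.6, 0], 0],
  [[0.01, -0.61, 0], 0],
  [[-0.11, -0.6, 0], 0],
  [[-0.21, -0.58, 0], 0],
  [[-0.31, -0.52, 0], 0],
  [[-0.4, -0.47, 0], 0],
  [[-0.48, -0.38, 0], 0],
  [[-0.53, -0.29, 0], 0],
  [[-0.58, -0.19, 0], 0],
])

```text
time_s: 16.28
position: [0.5912, 0.0863, 0.1568]
tcp_rot: [-3.141, -0.001, 0.001]
ft_force: [0.3, -0.0, 6.9]
gripper_width: 0.0291
grip_force: 27.8
```

```bash
python3 - <<'E'
from gen import gen
gen([.18]*12); gen([.18]*12)
E
```

```text
[[[0.4, -0.46, 0], 0], [[0.32, -0.52, 0], 0], [[0.22, -0.57, 0], 0], [[0.11, -0.6, 0], 0], [[0.01, -0.61, 0], 0], [[-0.11, -0.6, 0], 0], [[-0.21, -0.58, 0], 0], [[-0.31, -0.52, 0], 0], [[-0.4, -0.47, 0], 0], [[-0.48, -0.38, 0], 0], [[-0.53, -0.29, 0], 0], [[-0.58, -0.19, 0], 0]] end [0.5922 0.0862] th 26.476
[[[-0.61, -0.09, 0], 0], [[-0.61, 0.03, 0], 0], [[-0.6, 0.13, 0], 0], [[-0.56, 0.24, 0], 0], [[-0.51, 0.34, 0], 0], [[-0.44, 0.42, 0], 0], [[-0.36, 0.5, 0], 0], [[-0.26, 0.55, 0], 0], [[-0.17, 0.59, 0], 0], [[-0.05, 0.61, 0], 0], [[0.06, 0.6, 0], 0], [[0.16, 0.59, 0], 0]] end [ 0.4935 -0.0265] th 28.636
```

>>> send_rows([
  [[-0.61, -0.09, 0], 0],
  [[-0.61, 0.03, 0], 0],
  [[-0.6, 0.13, 0], 0],
  [[-0.56, 0.24, 0], 0],
  [[-0.51, 0.34, 0], 0],
  [[-0.44, 0.42, 0], 0],
  [[-0.36, 0.5, 0], 0],
  [[-0.26, 0.55, 0], 0],
  [[-0.17, 0.59, 0], 0],
  [[-0.05, 0.61, 0], 0],
  [[0.06, 0.6, 0], 0],
  [[0.16, 0.59, 0], 0],
])

```text
time_s: 17.28
position: [0.4935, -0.0278, 0.1565]
tcp_rot: [-3.14, 0.002, -0.003]
ft_force: [5.6, 2.9, -0.0]
gripper_width: 0.029
grip_force: 27.0
```

```bash
python3 - <<'E'
from h import *
from gen import gen
from fit import *
meas('top')
PR=PROF+c+r+r+r
T0=4.983
two=2*np.pi; M=[(t-T0,a+1.924) for t,a in((7.033,-.038),(8.083,1.633),(9.133,3.244),(11.183,.1+two),(14.233,4.752+two))]
b,o=fit(M,PR); J,D=b.x; th,w=o[-1]; th-=1.924; print('pred',th%two,w)
for n in range(10,20):
    q=sim(J,D,[(.05,0)]+rows([.18]*n+[.13,.08,.04]+[0]*24),w,th); print(n,round((q[-1][0]-3*two),3))
gen([.18]*12)
E
```

```text
top t 17.283 n 65 ang-from-pointer 3.193 spread 0.9993 rmax 0.126
pred 3.1412269760720015 1.560232866938222
10 -0.885
11 -0.755
12 -0.626
13 -0.496
14 -0.366
15 -0.236
16 -0.106
17 0.024
18 0.154
19 0.284
[[[0.27, 0.55, 0], 0], [[0.36, 0.5, 0], 0], [[0.44, 0.42, 0], 0], [[0.51, 0.33, 0], 0], [[0.57, 0.24, 0], 0], [[0.59, 0.13, 0], 0], [[0.61, 0.03, 0], 0], [[0.61, -0.09, 0], 0], [[0.58, -0.19, 0], 0], [[0.53, -0.3, 0], 0], [[0.48, -0.38, 0], 0], [[0.4, -0.46, 0], 0]] end [ 0.6422 -0.046 ] th 30.796
```

>>> send_rows([
  [[0.27, 0.55, 0], 0],
  [[0.36, 0.5, 0], 0],
  [[0.44, 0.42, 0], 0],
  [[0.51, 0.33, 0], 0],
  [[0.57, 0.24, 0], 0],
  [[0.59, 0.13, 0], 0],
  [[0.61, 0.03, 0], 0],
  [[0.61, -0.09, 0], 0],
  [[0.58, -0.19, 0], 0],
  [[0.53, -0.3, 0], 0],
  [[0.48, -0.38, 0], 0],
  [[0.4, -0.46, 0], 0],
])

```text
time_s: 18.33
position: [0.6432, -0.049, 0.1572]
tcp_rot: [3.14, -0.005, 0.002]
ft_force: [2.4, -2.8, 6.6]
gripper_width: 0.0291
grip_force: 27.7
```

```bash
python3 - <<'E'
from gen import gen
gen([.18,.18,.13,.08,.04])
E
```

```text
[[[0.31, -0.53, 0], 0], [[0.21, -0.58, 0], 0], [[0.08, -0.43, 0], 0], [[0.03, -0.27, 0], 0], [[-0.0, -0.14, 0], 0]] end [0.658  0.0027] th 31.406
```

>>> send_rows([
  [[0.31, -0.53, 0], 0],
  [[0.21, -0.58, 0], 0],
  [[0.08, -0.43, 0], 0],
  [[0.03, -0.27, 0], 0],
  [[0, -0.14, 0], 0],
  [[0, 0, 0], 0],
  [[0, 0, 0], 0],
  [[0, 0, 0], 0],
  [[0, 0, 0], 0],
  [[0, 0, 0], 0],
  [[0, 0, 0], 0],
  [[0, 0, 0], 0],
])

```text
time_s: 19.33
position: [0.6594, 0.0017, 0.1576]
tcp_rot: [-3.141, 0.001, -0.007]
ft_force: [4.9, 0.0, 6.6]
gripper_width: 0.0296
grip_force: 27.7
```

>>> send_rows([
  [[0, 0, 0], 0],
  [[0, 0, 0], 0],
  [[0, 0, 0], 0],
  [[0, 0, 0], 0],
  [[0, 0, 0], 0],
  [[0, 0, 0], 0],
  [[0, 0, 0], 0],
  [[0, 0, 0], 0],
  [[0, 0, 0], 0],
  [[0, 0, 0], 0],
])

```text
time_s: 20.17
position: [0.6594, 0.0014, 0.1577]
tcp_rot: [-3.141, 0.002, -0.007]
ft_force: [5.0, 0.1, 5.5]
gripper_width: 0.0298
grip_force: 27.6
```

```bash
python3 - <<'E'
from h import *
for n in('top','wrist','side','top'): meas(n)
d=cam('wrist');save(d,'w3.png')
E
```

```text
top 20.1667 none
wrist t 20.217 n 2944 ang-from-pointer 6.058 spread 0.9985 rmax 0.126
side t 20.267 n 76 ang-from-pointer 6.026 spread 0.9981 rmax 0.113
top 20.3167 none
```

View pics/w3.png

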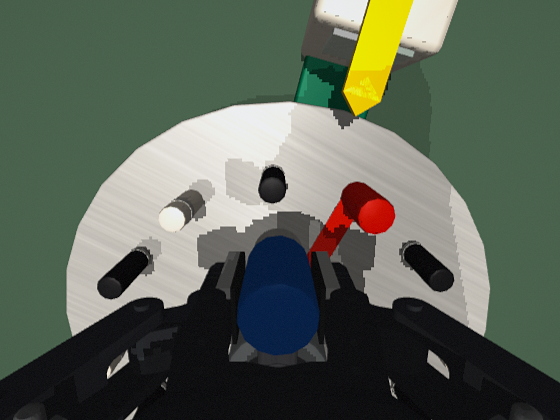

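```bash
cat >> h.py <<'E'
def rel(n='wrist',A=np.array([.573,.004])):
    d=cam(n); P=cloud(d); hsv=cv2.cvtColor(d['frame'],cv2.COLOR_RGB2HSV);H,S=hsv[...,0],hsv[...,1]
    g=np.hypot(P[...,0]-A[0],P[...,1]-A[1])
    y=P[(H>20)&(H<35)&(S>120)&(P[...,2]>.105)&(P[...,2]<.125)&(g<.26)]
    r=redpts(d,A); r=r[(r[:,2]>.116)&(r[:,2]<.125)]
    cy=y.mean(0)[:2]; cr=(r.min(0)+r.max(0))[:2]/2
    an=lambda v:np.arctan2(v[1],v[0])
    print(n,len(y),len(r),'ptr',cy.round(4),an(cy-A).round(4),'cap',cr.round(4),'r',np.hypot(*(cr-A)).round(4),'rel',(an(cr-A)-an(cy-A)).round(4),'relmean',(an(r.mean(0)[:2]-A)-an(cy-A)).round(4))
E
python3 - <<'E'
from h import *
from model import *
from gen import gen
rel('wrist'); rel('side')
for D in(.026,.0295,.033):
  for k in(1,2,3,4):
    sp=[.06]+[.13]*k+[.06]; q=sim(.058,D,rows(sp+[0]*20)); print(D,k,round(q[-1][0],3))
for k in (2,3,4): gen([.06]+[.13]*k+[.06],save=False)
E
```

```text
wrist 4593 1126 ptr [ 0.757  -0.0458] -0.2645 cap [ 0.674 -0.052] r 0.1155 rel -0.2416 relmean -0.2358Traceback (most recent call last):
  File "<stdin>", line 4, in <module>
  File "h.py", line 31, in rel
    cy=y.mean(0)[:2]; cr=(r.min(0)+r.max(0))[:2]/2
                          ~~~~~^^^
    return umr_minimum(a, axis, None, out, keepdims, initial, where)
ValueError: zero-size array to reduction operation minimum which has no identity
```

```bash
python3 - <<'E'
from model import *
from gen import gen
for D in(.026,.0295,.033):
  print(D,[round(sim(.058,D,rows([.06]+[.13]*k+[.06]+[0]*20))[-1][0],3) for k in (1,2,3,4,5)])
for k in (2,3,4): gen([.06]+[.13]*k+[.06],save=False)
E
```

```text
0.026 [np.float64(0.032), np.float64(0.072), np.float64(0.12), np.float64(0.176), np.float64(0.236)]
0.0295 [np.float64(0.026), np.float64(0.061), np.float64(0.104), np.float64(0.154), np.float64(0.209)]
0.033 [np.float64(0.022), np.float64(0.052), np.float64(0.09), np.float64(0.135), np.float64(0.184)]
[[[-0.0, -0.2, 0], 0], [[-0.05, -0.44, 0], 0], [[-0.11, -0.43, 0], 0], [[-0.07, -0.19, 0], 0]] end [0.6522 0.0342] th 31.786
[[[-0.0, -0.2, 0], 0], [[-0.05, -0.44, 0], 0], [[-0.11, -0.43, 0], 0], [[-0.16, -0.41, 0], 0], [[-0.1, -0.18, 0], 0]] end [0.6475 0.0442] th 31.916
[[[-0.0, -0.2, 0], 0], [[-0.05, -0.44, 0], 0], [[-0.11, -0.43, 0], 0], [[-0.16, -0.41, 0], 0], [[-0.22, -0.38, 0], 0], [[-0.11, -0.17, 0], 0]] end [0.6417 0.0535] th 32.046
```

k=4 pulse, expected about +0.15.

>>> send_rows([
  [[0, -0.2, 0], 0],
  [[-0.05, -0.44, 0], 0],
  [[-0.11, -0.43, 0], 0],
  [[-0.16, -0.41, 0], 0],
  [[-0.22, -0.38, 0], 0],
  [[-0.11, -0.17, 0], 0],
  [[0, 0, 0], 0],
  [[0, 0, 0], 0],
  [[0, 0, 0], 0],
  [[0, 0, 0], 0],
  [[0, 0, 0], 0],
  [[0, 0, 0], 0],
])

```text
time_s: 21.52
position: [0.6423, 0.0536, 0.1574]
tcp_rot: [-3.139, 0.0, -0.003]
ft_force: [2.8, 1.9, 7.0]
gripper_width: 0.0294
grip_force: 27.7
```

```bash
python3 - <<'E'
from h import *
from gen import gen
gen([.06]+[.13]*4+[.06])
rel('wrist'); rel('wrist')
try: rel('top')
except Exception: pass
for k in (1,2,3): gen([.06]+[.13]*k+[.06],save=False)
E
```

```text
[[[-0.0, -0.2, 0], 0], [[-0.05, -0.44, 0], 0], [[-0.11, -0.43, 0], 0], [[-0.16, -0.41, 0], 0], [[-0.22, -0.38, 0], 0], [[-0.11, -0.17, 0], 0]] end [0.6417 0.0535] th 32.046
wrist 3397 1275 ptr [ 0.7477 -0.0428] -0.2617 cap [ 0.6824 -0.0317] r 0.1151 rel -0.0533 relmean -0.0474
wrist 3404 1282 ptr [ 0.7476 -0.0427] -0.2614 cap [ 0.6825 -0.0316] r 0.1152 rel -0.0529 relmean -0.0458
top 124 32 ptr [ 0.7538 -0.0449] -0.2642 cap [ 0.6793 -0.0301] r 0.1116 rel -0.046 relmean -0.0482
[[[-0.13, -0.16, 0], 0], [[-0.3, -0.33, 0], 0], [[-0.15, -0.13, 0], 0]] end [0.6272 0.069 ] th 32.296
[[[-0.13, -0.16, 0], 0], [[-0.3, -0.33, 0], 0], [[-0.34, -0.28, 0], 0], [[-0.17, -0.11, 0], 0]] end [0.6182 0.0755] th 32.426
[[[-0.13, -0.16, 0], 0], [[-0.3, -0.33, 0], 0], [[-0.34, -0.28, 0], 0], [[-0.38, -0.23, 0], 0], [[-0.18, -0.09, 0], 0]] end [0.6085 0.0807] th 32.556
```

```bash
python3 - <<'E'
from model import *
from gen import gen
for J,D in((.058,.025),(.052,.027)):
  print([round(sim(J,D,rows(s+[0]*20))[-1][0],3) for s in ([.06]+[.13]*4+[.06],[.06,.13,.06],[.06,.13,.11],[.06,.13,.1,.05],[.06,.14,.11])])
gen([.06,.13,.1,.05],save=False);gen([.06,.13,.11],save=False)
E
```

```text
[np.float64(0.182), np.float64(0.034), np.float64(0.049), np.float64(0.06), np.float64(0.053)]
[np.float64(0.18), np.float64(0.033), np.float64(0.048), np.float64(0.059), np.float64(0.052)]
[[[-0.13, -0.16, 0], 0], [[-0.3, -0.33, 0], 0], [[-0.26, -0.22, 0], 0], [[-0.14, -0.09, 0], 0]] end [0.621  0.0735] th 32.386
[[[-0.13, -0.16, 0], 0], [[-0.3, -0.33, 0], 0], [[-0.29, -0.24, 0], 0]] end [0.6237 0.0717] th 32.346
```

>>> send_rows([
  [[-0.13, -0.16, 0], 0],
  [[-0.3, -0.33, 0], 0],
  [[-0.29, -0.24, 0], 0],
  [[0, 0, 0], 0],
  [[0, 0, 0], 0],
  [[0, 0, 0], 0],
  [[0, 0, 0], 0],
  [[0, 0, 0], 0],
  [[0, 0, 0], 0],
  [[0, 0, 0], 0],
])

```text
time_s: 22.5
position: [0.6238, 0.0718, 0.1572]
tcp_rot: [-3.14, 0.0, -0.001]
ft_force: [1.8, 2.5, 7.5]
gripper_width: 0.029
grip_force: 27.8
```

```bash
python3 - <<'E'
from h import *
from gen import gen
gen([.06,.13,.11])
rel('wrist'); rel('top')
try: rel('side')
except Exception: pass
gen([.06,.07],save=False); gen([.06,.13,.06],save=False)
E
```

```text
[[[-0.13, -0.16, 0], 0], [[-0.3, -0.33, 0], 0], [[-0.29, -0.24, 0], 0]] end [0.6237 0.0717] th 32.346
wrist 1566 1395 ptr [ 0.7374 -0.0402] -0.2623 cap [ 0.684  -0.0254] r 0.1148 rel 0.0039 relmean 0.0101
top 123 32 ptr [ 0.754 -0.045] -0.2642 cap [ 0.682  -0.0247] r 0.1127 rel 0.007 relmean 0.0021
side 121 32 ptr [ 0.7565 -0.0454] -0.2629 cap [ 0.6822 -0.0247] r 0.113 rel 0.0056 relmean 0.0154
[[[-0.16, -0.11, 0], 0], [[-0.21, -0.13, 0], 0]] end [0.6145 0.0777] th 32.476
[[[-0.16, -0.11, 0], 0], [[-0.39, -0.22, 0], 0], [[-0.19, -0.08, 0], 0]] end [0.6052 0.082 ] th 32.596
```

>>> send_rows([
  [[0, 0, 0], 0],
  [[0, 0, 0], 0],
  [[0, 0, 0], 0],
  [[0, 0, 0], 0],
  [[0, 0, 0], 0],
  [[0, 0, 0], 0],
  [[0, 0, -0.3], 0],
  [[0, 0, -0.8], 0],
  [[0, 0, -1], 0],
  [[0, 0, -1], 0],
  [[0, 0, -1], 0],
  [[0, 0, -0.5], 0],
], grip=-1)

```text
time_s: 23.65
position: [0.6246, 0.0716, 0.2754]
tcp_rot: [-3.141, 0.0, -0.008]
ft_force: [-0.6, -0.4, 0.3]
gripper_width: 0.0853
grip_force: 0.0
```

>>> send_rows([
  [[-0.5, -0.5, -0.5], 0],
  [[-0.5, -1, -0.2], 0],
  [[-0.5, -1, 0], 0],
  [[-0.5, -1, 0], 0],
  [[-0.5, -1, 0], 0],
  [[-0.5, -1, 0], 0],
  [[-0.5, -1, 0], 0],
  [[-0.5, -1, 0], 0],
  [[-0.5, -1, 0], 0],
  [[-0.3, -0.5, 0], 0],
  [[0, 0, 0], 0],
  [[0, 0, 0], 0],
])

```text
time_s: 24.65
position: [0.5029, 0.2966, 0.2886]
tcp_rot: [3.141, 0.003, -0.0]
ft_force: [-0.6, -1.2, 0.5]
gripper_width: 0.0854
grip_force: 0.0
```

```bash
python3 - <<'E'
from h import *
rel('top'); rel('side'); rel('top')
d=cam('top'); save(d,'top9.png')
s=readout.sense(); print(s['position'],s['ft_force'],s['gripper_width'],s['qpos'].round(2))
E
```

```text
top 125 34 ptr [ 0.7543 -0.045 ] -0.2638 cap [ 0.6819 -0.0246] r 0.1126 rel 0.0066 relmean 0.0055
side 120 31 ptr [ 0.7565 -0.0453] -0.2627 cap [ 0.6828 -0.0259] r 0.1138 rel -0.003 relmean 0.0124
top 124 32 ptr [ 0.7543 -0.0449] -0.2635 cap [ 0.6824 -0.0246] r 0.113 rel 0.0077 relmean 0.0052
[0.5042894  0.29463124 0.28861386] [ 0.52141237 -0.21117242  0.62225696] 0.08542727750359556 [-0.35  0.33 -0.3   1.69  0.1   1.14 -2.25]
```

View pics/top9.png

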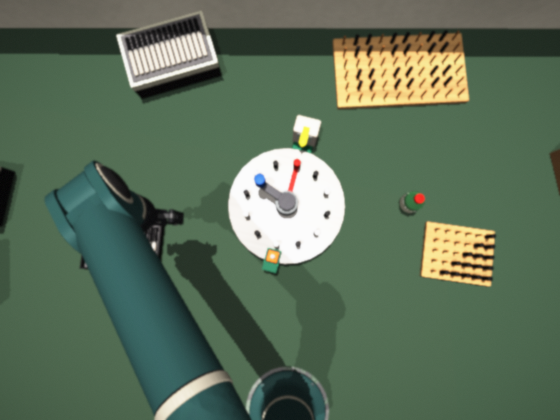

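The top view shows the red cap at (297,163), in line with the pointer at (304,137). The hand is clear of the stand, high over the left side.

```bash
python3 -c "
from workcell import workorder; print(workorder.close_job())"
```

```text
the job is handed in; nothing more can be done
None
```

Job handed in at about 25 s on the robot's clock: the carousel averaged about 1.53 rad/s (14.6 turns a minute) from camera readings over roughly 9 s, then stopped with the red cap within about 0.01 rad (roughly 1 mm) of the pointer, crank released and hand clear.

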